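# Clamp the block and show its mark to the bench camera

### The arm

A 7-joint arm with a two-finger parallel gripper is mounted at the origin on the work surface. World frame = base frame: x ahead of the robot, y to its left, z up, the work surface at z = 0. Lengths are in m, angles in degrees, forces in N, time in s.
With the tool pointing down it reaches from about 0.425 to 0.875 m from the base axis. Payload 4.7 kg.
Tool frame: the origin (TCP) lies at the very end of the fingers, on their centre line; the grasp point (between the pads) lies 19 mm behind it; z points along the fingers, y is the direction in which the jaws open and shut (so a half turn about z gives the same grasp; the last joint's range is limited). The gripper opens to 87 mm and grips with 3 to 60 N. Pads are 19 mm wide; open, the fingers measure 117 mm over their backs; the gripper's body (75 mm by 190 mm) begins 51 mm behind the grasp point.
Start: joints at [75.35, 18.392, -4.016, 83.108, 1.295, 78.541, -3.26], TCP at [0.173, -0.627, 0.223] pointing down, gripper open.
Joint ranges: [-163.93, 163.93], [-17.29, 119.83], [-79.2, 71.16], [3.27, 140.29], [-89.18, 269.18], [5.43, 117.66], [-154.24, 154.24]. Speed limits (degrees/s): [147.25, 147.25, 180, 180, 180, 180, 180].

### API

Orientations are given as [roll, pitch, yaw] about the fixed x, y, z axes, in that order (R = Rz(yaw) Ry(pitch) Rx(roll)).
In Python, from cell import * gives the robot as it stands.
- The arm moves only by the tool drive_tool, never from a script. Its argument "moves" is text: rows parted by semicolons, each of 5 numbers parted by spaces: the shift along the tool's x, y, z in m, then the turn about the tool's z in degrees, then the gripper's target within -1 to 1 (fully open at 1, half-way at 0, shut at -1). In form: x y z yaw fingers; .... A call has exactly 8 rows; each row is the pose to reach, as a shift and turn from the pose commanded when the call began, along the tool's axes at that moment; what a row does not reach only later rows make up. A row lasts 1/10 s, in which the tool goes at most 50 mm and 8.59 degrees, less where a joint would pass 70% of its speed; a pose out of reach is approached as far as the arm can. A call with a gripper value outside its range is refused whole. The fingers move at their own pace and stop on an object; "grip_force" is the grip in N (left out, the last holds). Time passes only in rows, so rows that repeat a pose let the fingers close, or fill a call up. It gives the time, the measured TCP pose, the force and the opening at its end, in the units of the state.
- get_obs(): the state, without advancing time (a new reading comes with each control period).
- read_camera(name): name is "side" or "top" or "wrist"; returns (picture, depth): 480x640x3 uint8, red, green, blue; 480x640 float32, m along the optical axis (not along the pixel's ray), 0 where there is no reading.
- calibration(name): a dict with "intrinsics" (3x3 intrinsics, pixels), "cam_to_world" (4x4, takes a point from camera to world coordinates); the wrist camera has in their place "T_tool_cam" (4x4, takes a point from camera to tool coordinates, whose origin is the TCP and whose axes are the flange's). Camera axes: x right, y up, looking along -z (the intrinsics and any distortion apply to the point x, -y, -z); pixel columns grow to the right and rows downward; lengths in m; the calibration is good to about 2 mm. A picture is of the moment at which its call begins: read the wrist's pose just before it. calibration takes no time and is no camera call.
- sign_off(): hands the job in, once; it reports no verdict.
Trained networks look in the newest picture that a camera, given by its name, has taken for a name from the list of things; names that differ only in an ending like _2 or _b are one class to them, and where a whole thing is asked for, a point or a joint stands for the part that bears it (a point fixed in the world has none). Each returns a list of dicts, best first, with "conf" (0 to 1); they miss things now and then, are a little off and sometimes report something else, mostly with a low value. They report only what shows in the picture. A call takes as long as a camera call.
- search_frame(camera, name): "uv" ([column, row] in pixels, amid what is visible of it).
- pinpoint(camera, name): "uv" ([column, row] in pixels: a listed point, or the origin of a listed thing).
The state is a dict: "time_s": time; "qpos": joint angles; "joint_velocities": joint speeds; "effort": joint torques, N m; "tool_pos": TCP position; "tool_rot": TCP orientation; "force": force on the tool from outside, world axes, zero at the start; "wrist_torque": the same for the moment, N m; "grip_width": finger opening in m.
Only numpy, scipy, OpenCV 4.12 (cv2) and the standard library are available. Lean on these libraries where they do the work, as an engineer would, in place of code of your own. Each camera call takes 0.05 s, during which the arm holds its last target. There are 200 camera calls.

### The job

A cassette is loaded in the clamp fixture: first swing the clamp lever fully down on it, which also brings the round mark on the clamp's side plate into place. Then turn the inspection mirror by the pin behind it until the mark, reflected in the mirror, appears in the middle of the small bench camera's view (the brass pointer under the mirror then points at the mark), and keep holding the mirror there: it springs back if let go, so finish while still holding it. Do not disturb the cassette or the other things on the table.

Things in the scene. Friction and masses are not known exactly. Their poses are not given: they have to be found in the camera images.
- chuck: The clamp fixture, fixed to the table: grey foot 150 x 80 x 16 mm, an aluminium block 56 x 48 mm up to 60 mm, a pocket on top with the loaded cassette, two hinge cheeks up to 98 mm at its far (+x) end. Origin: under the pocket, at table height; its axes are x (towards the hinge end), y, z up. Its place and yaw differ every time.
- clamp (a joint): Clamp lever hinge, rad: 0 = fully down (level, against its stop, pad over the cassette), grows as the lever swings up; it starts at 0.8 to 1.25. It stays where it is left (friction, 0.15 N m). The hinge axis is the fixture's y axis.
- clamp_hinge (a point): On the clamp's hinge axis, 45 mm along the fixture's +x from its origin, 85 mm above the table. The lever lies from here towards the fixture's -x when down.
- clamp_handle (a point): Middle of the black handle on the lever, 120 mm from the hinge axis. The handle is 62 mm long (along the lever), 16 mm wide (along the fixture's y) and 18 mm thick; free space on both sides of it. Axes: those of the lever.
- mark (a point): Centre of the round bull's-eye mark (32 mm across, black ring and dot on white) on the 44 mm square plate that hangs at the -y side of the clamp lever and moves with it: in the lever's frame 45 mm from the hinge towards the handle, 32 mm to -y, 5 mm up. With the clamp down it is 90 mm above the table and faces the fixture's -y, towards the mirror. Read it after the clamp is down.
- cassette: The loaded white cassette with its wax block, 40 x 28 x 14 mm, loose in the fixture's pocket (floor 60 mm above the table). Origin: centre of its underside.
- stand: The inspection stand, fixed to the table: dark base plate 310 x 84 x 12 mm carrying the turning mirror near one end and the small bench camera (46 mm box on a post, black lens) at the other. Origin: at table height on the mirror's vertical turning axis; x points to the camera, z up. Its place and yaw differ every time.
- lens (a point): Front of the bench camera's lens, 180 mm along the stand's +x from the mirror's axis, 90 mm above the table. It looks straight at the mirror's centre.
- mirror (a joint): Turn of the mirror about its vertical axis, rad: 0 (its start and stop) = the mirror faces the lens squarely; grows counter-clockwise seen from above, to a stop at 1.3. The mirror's normal makes this angle with the stand's x axis, so the camera's view leaves the mirror at twice this angle. A spring turns it back to 0 when let go (0.03 N m at 0, 0.06 N m at 1.0; 0.5 to 1.2 N at the pin).
- mirror_centre (a point): Centre of the mirror's face, on the turning axis, 90 mm above the table. The glass is 52 mm wide, 60 mm high in a grey frame whose top is 126 mm above the table. Axes turn with the mirror: x is its normal, out of the face.
- mirror_pin (a point): On the axis of the upright steel pin by which the mirror is turned, 162 mm above the table: 12 mm diameter, standing from 135 to 179 mm above the table on the end of a flat arm (14 mm wide, 125 to 135 mm above the table) that reaches out behind the mirror, 55 mm from the turning axis, opposite to the mirror's normal.
- pointer: Flat brass pointer, 110 mm long, turning below the mirror about the same axis (30 mm above the table), geared 2 : 1 to the mirror: its x axis always points where the camera's view goes after the mirror. Origin: on the axis at table height. It only shows: it is no handle, and turns with the mirror.
- brush: Bystander: a small brush lying flat, 160 mm long, loose on the table; leave it.
- slide_box: Bystander: a flat plastic slide box, 85 x 34 x 30 mm, standing loose on the table; origin at the centre of its underside.
- reagent: Bystander: an amber bottle, 60 across, 140 tall mm, standing loose on the table; origin at the centre of its underside.
- jar: Bystander: a clear jar, 64 across, 80 tall mm, standing loose on the table; origin at the centre of its underside.
- tray: Bystander: a divided grey tray, 90 x 140 x 30 mm, standing loose on the table; origin at the centre of its underside.
- pot: Bystander: a white cup, 72 across, 70 tall mm, standing loose on the table; origin at the centre of its underside.
- blade_box: Bystander: a flat grey blade dispenser, 80 x 45 x 23 mm, standing loose on the table; origin at the centre of its underside.

How it is judged (in metres and radians):
On the way:
1. the clamp lever is fully down on the cassette (value of joint clamp below 0.08 rad and horizontal distance between cassette and chuck below 0.008 m and height (world z) of cassette between 0.056 and 0.066 m), for 0.2 s.
At the end, for the whole second after the job is handed in: Clamp down (within 0.08 rad), cassette within 8 mm of its seat, and the robot holding the mirror still (over 0.15 N, under 0.1 rad/s) so that the camera's line of sight, reflected at the mirror's centre, passes within 28 mm of the mark's centre (the whole mark shows in the mirror) (all of step 1 and y of mark in the frame of pointer between -0.028 and 0.028 m and x of mark in the frame of pointer above 0.1 m and velocity of joint mirror between -0.1 and 0.1 rad/s and contact force between any of the fingers, the arm and mirror above 0.15 N); the arm keeps its last pose, push and grip.
It fails at once if a bystander is pushed more than 30 mm or knocked over (distance of any of brush, slide_box, reagent, jar, tray, pot, blade_box from where it was at the start of the episode above 0.03 m or angle between any of slide_box, reagent, jar, tray, pot, blade_box's own z axis and vertical above 0.6 rad).
It also fails if it takes over 58 s, if anything falls off the work surface, if the arm or the gripper's body presses on something with over 40 N, if the wrist force passes 120 N, or if a joint passes its speed limit or range.

## Working session

There is one attempt and no reset: what is moved stays moved. The work goes in short steps, Python scripts to look and compute and a tool call to move; the robot and the scene stay as the last step left them, time stands still between calls to the robot, and variables do not carry over. Pictures are saved under pics/ and viewed, about 8 in all and at most 12, crops included, and the job is handed in when it is done.

Besides the shell and the picture viewer there is one more tool, called after "Emit:" as name(argument=value, ...), one argument or row to a line, values as JSON. drive_tool: Moves the arm, as the interface text tells. Its arguments: {"type":"object","properties":{"moves":{"type":"string"},"grip_force":{"type":"number"}},"required":["moves"]}

```bash
mkdir -p pics
cat > h.py <<'E'
from cell import *
import numpy as np, cv2
from scipy.spatial.transform import Rotation as R
def cam(name):
    o=get_obs(); rgb,d=read_camera(name); c=calibration(name)
    if "cam_to_world" in c: T=np.array(c["cam_to_world"])
    else:
        W=np.eye(4); W[:3,:3]=rot(o); W[:3,3]=o["tool_pos"]; T=W@np.array(c["T_tool_cam"])
    return rgb,d,np.array(c["intrinsics"]),T
def rot(o): return R.from_euler('xyz',o["tool_rot"],degrees=True).as_matrix()
def ray(K,T,uv):
    p=np.array([(uv[0]-K[0,2])/K[0,0],-(uv[1]-K[1,2])/K[1,1],-1.]); return T[:3,3],T[:3,:3]@p
def at_depth(K,T,uv,d):
    o,r=ray(K,T,uv); return o+r*d
def at_z(K,T,uv,z):
    o,r=ray(K,T,uv); return o+r*(z-o[2])/r[2]
def proj(K,T,P):
    q=np.linalg.inv(T)@np.append(P,1); return K[0,0]*q[0]/-q[2]+K[0,2],K[1,1]*q[1]/q[2]+K[1,2]
def save(n,rgb): cv2.imwrite("pics/"+n+".png",rgb[:,:,::-1])
E
python3 - <<'E'
from h import *
o=get_obs(); print({k:np.round(v,3).tolist() for k,v in o.items()})
for c in ["top","side"]:
    rgb,d,K,T=cam(c); save(c+"0",rgb); print(c,T.round(3).tolist(),K.round(1).tolist(),calibration(c).keys())
    for n,z in [("chuck",0),("clamp_hinge",.085),("clamp_handle",None),("mark",None),("cassette",.06),("stand",0),("lens",.09),("mirror_centre",.09),("mirror_pin",.162),("pointer",0),("brush",0),("slide_box",0),("reagent",0),("jar",0),("tray",0),("pot",0),("blade_box",0)]:
        for r in pinpoint(c,n)[:2]:
            uv=r["uv"]; P=at_z(K,T,uv,z) if z is not None else at_depth(K,T,uv,d[int(min(479,uv[1])),int(min(639,uv[0]))])
            print(n,np.round(uv,0),round(r["conf"],2),P.round(3))
E
```

```text
{'time_s': 0.0, 'qpos': [75.348, 18.439, -4.017, 83.172, 1.294, 78.539, -3.258], 'joint_velocities': [-0.032, -0.002, -0.008, -0.034, 0.01, 0.015, 0.012], 'effort': [-0.001, -49.128, -0.404, -31.253, -0.064, 0.044, 0.0], 'tool_pos': [0.173, -0.626, 0.221], 'tool_rot': [-179.894, 0.004, 15.465], 'force': [0.045, -0.86, 0.742], 'wrist_torque': [-0.003, 0.01, 0.001], 'grip_width': 0.087}
top [[0.018, 0.987, -0.157, 0.427], [-1.0, 0.017, -0.004, 0.001], [-0.001, 0.158, 0.988, 1.163], [0.0, 0.0, 0.0, 1.0]] [[491.3, 0.0, 322.6], [0.0, 491.3, 250.7], [0.0, 0.0, 1.0]] dict_keys(['intrinsics', 'cam_to_world'])
chuck [263. 279.] 0.8 [0.542 0.147 0.   ]
chuck [276. 265.] 0.61 [0.577 0.118 0.   ]
clamp_hinge [260. 260.] 0.79 [0.575 0.144 0.085]
clamp_hinge [138. 322.] 0.18 [0.436 0.404 0.085]
clamp_handle [252. 285.] 0.67 [0.512 0.145 0.179]
mark [411. 317.] 0.74 [ 0.459 -0.201  0.014]
mark [276. 266.] 0.67 [0.573 0.116 0.013]
cassette [262. 275.] 0.44 [0.545 0.141 0.06 ]
cassette [159. 242.] 0.16 [0.616 0.38  0.06 ]
stand [394. 296.] 0.79 [ 0.506 -0.163  0.   ]
lens [383. 218.] 0.59 [ 0.674 -0.
[... 1249 characters left out ...]
   ]
stand [386. 178.] 0.32 [ 0.44  -0.362  0.   ]
lens [278. 200.] 0.6 [ 0.693 -0.144  0.09 ]
mirror_pin [382. 177.] 0.73 [ 0.454 -0.175  0.162]
mirror_pin [354. 158.] 0.41 [ 0.522 -0.237  0.162]
pointer [355. 231.] 0.58 [ 0.507 -0.155  0.   ]
brush [400. 280.] 0.96 [ 0.39  -0.011  0.   ]
brush [281. 204.] 0.4 [ 0.702 -0.225  0.   ]
slide_box [308. 286.] 0.8 [0.597 0.031 0.   ]
slide_box [313. 151.] 0.46 [ 0.649 -0.451  0.   ]
reagent [262. 438.] 0.83 [0.635 0.402 0.   ]
jar [360. 463.] 0.81 [0.448 0.427 0.   ]
tray [218. 332.] 0.83 [0.77 0.18 0.  ]
pot [354. 157.] 0.55 [ 0.533 -0.44   0.   ]
blade_box [312. 149.] 0.85 [ 0.653 -0.46   0.   ]
blade_box [354. 230.] 0.44 [ 0.508 -0.158  0.   ]
```

View pics/top0.png

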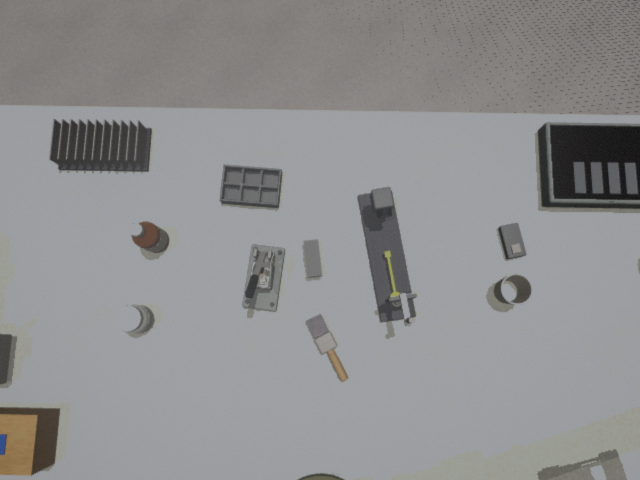

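View pics/side0.png

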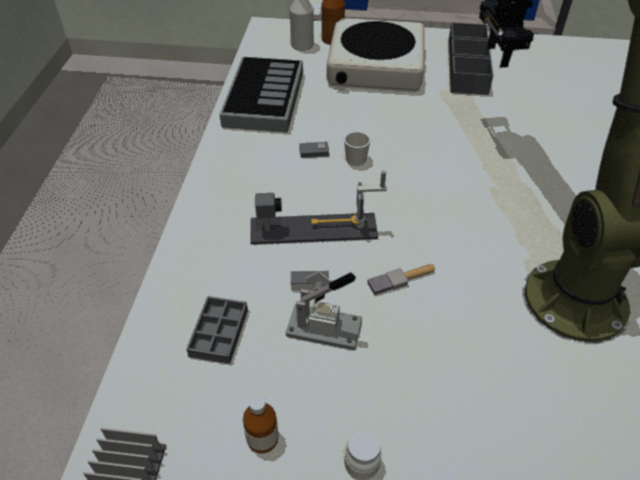

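The top view shows the chuck at about (263,279), with the lever up towards the robot. The stand has its mirror at (398,297), pin at (410,318) and pointer tip at (388,255). In the side view the black handle is at (343,281) and the pin at (383,180).

First I go above the stand for a closer look, then on to the chuck.

```bash
cat >> h.py <<'E'
def shift(target,yaw=None):
    o=get_obs(); M=rot(o); d=M.T@(np.array(target)-o["tool_pos"]); 
    t=0 if yaw is None else (-(yaw-o["tool_rot"][2])+180)%360-180
    print("t",round(o["time_s"],2),"tool",np.round(o["tool_pos"],3),np.round(o["tool_rot"],1),"shift",d.round(3),"turn",round(t,1))
E
python3 -c "
from h import *
shift([.44,-.14,.34],8); print(np.round(calibration('wrist')['T_tool_cam'],3).tolist(),calibration('wrist')['intrinsics'])"
```

```text
t 1.8 tool [ 0.173 -0.626  0.223] [180.    0.   15.5] shift [ 0.387 -0.398 -0.117] turn 7.5
[[-0.0, 0.965, 0.263, 0.071], [1.0, -0.0, 0.001, 0.0], [0.001, 0.263, -0.965, -0.163], [0.0, 0.0, 0.0, 1.0]] [[416.91856944   0.         321.348652  ]
 [  0.         416.91856944 233.66463367]
 [  0.           0.           1.        ]]
```

Emit:
drive_tool(
  moves="0.02 -0.02 -0.06 0 -1; 0.387 -0.398 -0.117 7.5 -1; 0.387 -0.398 -0.117 7.5 -1; 0.387 -0.398 -0.117 7.5 -1; 0.387 -0.398 -0.117 7.5 -1; 0.387 -0.398 -0.117 7.5 -1; 0.387 -0.398 -0.117 7.5 -1; 0.387 -0.398 -0.117 7.5 -1",
)

```text
time_s: 2.6
tool_pos: [0.351, -0.3018, 0.315]
tool_rot: [179.9, -0.0, 8.0]
force: [0.8, -0.1, 0.7]
grip_width: 0.0309
```

```bash
python3 -c "
from h import *
shift([.44,-.14,.34],8)"
```

```text
t 2.6 tool [ 0.351 -0.302  0.315] [179.9  -0.    8. ] shift [ 0.111 -0.148 -0.025] turn -0.0
```

Emit:
drive_tool(
  moves="0.11 -0.148 -0.025 0 -1; 0.11 -0.148 -0.025 0 -1; 0.11 -0.148 -0.025 0 -1; 0.11 -0.148 -0.025 0 -1; 0.11 -0.148 -0.025 0 -1; 0.11 -0.148 -0.025 0 -1; 0.11 -0.148 -0.025 0 -1; 0.11 -0.148 -0.025 0 -1",
)

```text
time_s: 3.4
tool_pos: [0.4381, -0.1434, 0.3391]
tool_rot: [-180.0, 0.0, 7.8]
force: [0.1, 0.0, -0.4]
grip_width: 0.0007
```

Run:
```python
from h import *
rgb,d,K,T=cam("wrist"); save("w1",rgb); np.savez("w1.npz",rgb=rgb,d=d,K=K,T=T)
for n,z in [("stand",0),("lens",.09),("mirror_centre",.09),("mirror_pin",.162),("pointer",0),("chuck",0),("clamp_hinge",.085)]:
    for r in pinpoint("wrist",n)[:2]:
        print(n,np.round(r["uv"],0),round(r["conf"],2),at_z(K,T,r["uv"],z).round(4))
shift([.5,.145,.34],8)
```

```text
stand [349. 128.] 0.83 [ 0.5042 -0.1664  0.    ]
mirror_centre [353. 129.] 0.67 [ 0.5049 -0.1653  0.09  ]
mirror_pin [354. 200.] 0.85 [ 0.4487 -0.1696  0.162 ]
pointer [345. 128.] 0.77 [ 0.5038 -0.1627  0.    ]
chuck [82. 47.] 0.97 [0.5498 0.1415 0.    ]
t 3.8 tool [ 0.439 -0.142  0.339] [180.   -0.    7.9] shift [ 0.1   -0.276 -0.001] turn -0.1
```

View pics/w1.png

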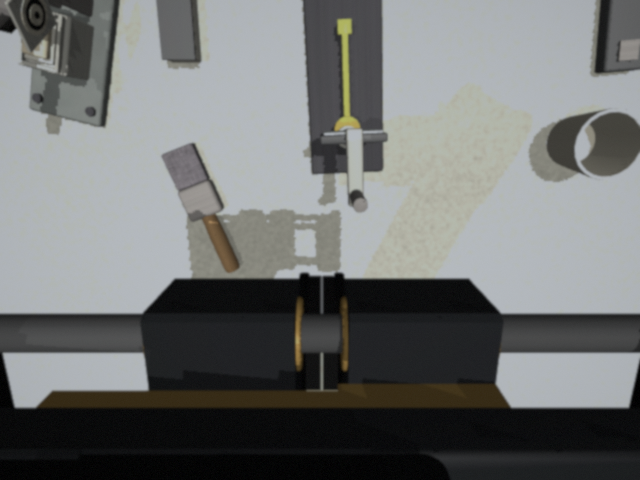

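The wrist view shows the mirror axis at about (347,128), the pin top at (360,203) and the pointer tip at (344,20). The chuck is at top left. Next is the chuck view.

Emit:
drive_tool(
  moves="0.04 -0.276 0.0 0 -1; 0.04 -0.276 0 0 -1; 0.04 -0.276 0 0 -1; 0.04 -0.276 0 0 -1; 0.04 -0.276 0 0 -1; 0.04 -0.276 0 0 -1; 0.04 -0.276 0 0 -1; 0.04 -0.276 0 0 -1",
)

```text
time_s: 4.6
tool_pos: [0.4401, 0.137, 0.3394]
tool_rot: [180.0, 0.0, 8.0]
force: [0.0, -0.9, 0.8]
grip_width: 0.0004
```

Run:
```python
from h import *
w=np.load("w1.npz")
a=at_z(w['K'],w['T'],(344.5,22),.032);b=at_z(w['K'],w['T'],(345.5,118),.032);print("pointer dir",np.degrees(np.arctan2(*(a-b)[1::-1])),a,b)
for e in [((304,10),(312,165)),((382,10),(382,160))]:
    a,b=[at_z(w['K'],w['T'],p,.012) for p in e]; print("edge",np.degrees(np.arctan2(*(a-b)[1::-1])))
rgb,d,K,T=cam("wrist"); save("w2",rgb); np.savez("w2.npz",rgb=rgb,d=d,K=K,T=T)
for n,z in [("chuck",0),("clamp_hinge",.085),("clamp_handle",.178),("mark",None),("cassette",.06),("stand",0),("mirror_pin",.162)]:
    for r in pinpoint("wrist",n)[:2]:
        uv=r["uv"];D=d[int(min(479,uv[1])),int(min(639,uv[0]))]
        print(n,np.round(uv,0),round(r["conf"],2),at_z(K,T,uv,z).round(4) if z is not None else '',"depth pt",at_depth(K,T,uv,D).round(3))
```

```text
pointer dir 9.282864424057689 [ 0.60802596 -0.14413206  0.032     ] [ 0.51424057 -0.15946121  0.032     ]
edge 10.42788588443636
edge 9.98648942861719
chuck [329.  85.] 0.57 [0.5503 0.1437 0.    ] depth pt [0.539 0.145 0.148]
clamp_hinge [342.  30.] 0.91 [0.592  0.1391 0.085 ] depth pt [0.59  0.139 0.095]
clamp_hinge [317. 125.] 0.35 [0.5053 0.1499 0.085 ] depth pt [0.507 0.149 0.189]
clamp_handle [315. 124.] 0.86 [0.5072 0.1508 0.178 ] depth pt [0.507 0.151 0.187]
mark [372.  68.] 0.8  depth pt [0.558 0.111 0.131]
cassette [331.  89.] 0.72 [0.5417 0.1409 0.06  ] depth pt [0.535 0.142 0.157]
stand [581. 163.] 0.83 [ 0.5048 -0.167   0.    ] depth pt [ 0.505 -0.15   0.028]
stand [435. 243.] 0.24 [ 0.383  -0.0152  0.    ] depth pt [ 0.389 -0.008  0.022]
```

View pics/w2.png

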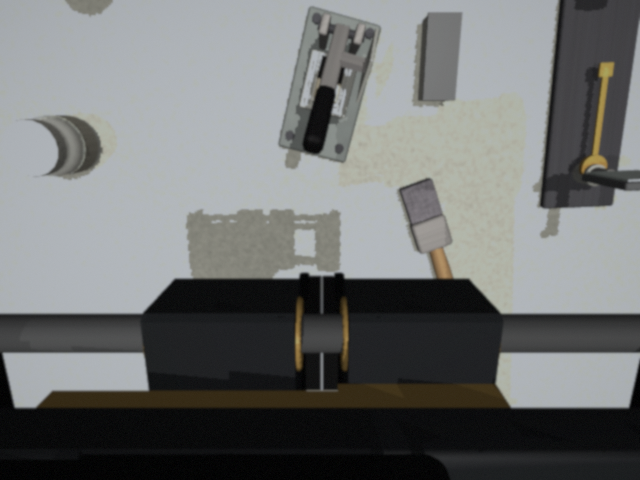

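The view shows the foot corners at (312,8), (381,24), (345,161) and (280,146), with the handle from (323,88) to (315,150).

Run:
```python
from h import *
w=np.load("w2.npz");K,T,d=w['K'],w['T'],w['d']
c=[at_z(K,T,p,.016)[:2] for p in [(312,8),(381,24),(345,161),(280,146)]]; print(np.round(c,4),np.mean(c,0))
ang=lambda v:np.degrees(np.arctan2(v[1],v[0]))
print([ang(c[0]-c[3]),ang(c[1]-c[2]),ang(c[3]-c[2])-90,ang(c[0]-c[1])-90])
yaw=np.radians(np.mean([ang(c[0]-c[3]),ang(c[1]-c[2])]));ux=np.array([np.cos(yaw),np.sin(yaw),0])
hi=np.array([.591,.139,.085])
v,u=np.mgrid[80:165:3,295:345:3]; P=[at_depth(K,T,(a,b),d[b,a]) for a,b in zip(u.ravel(),v.ravel())]; P=np.array([p for p in P if p[2]>.11])
s=-(P-hi)@ux; 
for k in np.argsort(s)[::12]: print(s[k].round(3),(P[k,2]-.085).round(3),end='; ')
```

```text
[[0.6222 0.1723]
 [0.6172 0.0976]
 [0.4693 0.1132]
 [0.4757 0.1895]] [0.54609719 0.14314361]
[np.float64(-6.691914490522737), np.float64(-6.044268389907982), np.float64(-4.796648124666731), np.float64(-3.814130812129264)]
0.044 0.037; 0.052 0.063; 0.058 0.076; 0.062 0.074; 0.066 0.083; 0.07 0.087; 0.074 0.091; 0.078 0.088; 0.081 0.097; 0.085 0.103; 0.088 0.106; 0.092 0.108; 0.095 0.11; 0.099 0.108; 0.103 0.105;
```

Emit:
drive_tool(
  moves="0.05 0.002 0 8 -1; 0.091 0.004 0 14 -1; 0.091 0.004 0.045 14 -1; 0.091 0.004 0.09 14 -1; 0.091 0.004 0.12 14 -1; 0.091 0.004 0.13 14 -1; 0.091 0.004 0.13 14 -1; 0.091 0.004 0.13 14 -1",
)

```text
time_s: 5.8
tool_pos: [0.5319, 0.1459, 0.2111]
tool_rot: [-180.0, -0.1, -6.1]
force: [0.1, 0.3, 1.0]
grip_width: 0.0005
```

Run:
```python
from h import *
for p in [(.5308,.1453,.170),(.509,.1476,.1456),(.495,.1491,.1157),(.491,.1495,.096),(.491,.1495,.092)]: shift(p,-6)
rgb,d,K,T=cam("side"); save("s2",cv2.resize(rgb[200:380,220:460],None,fx=2.5,fy=2.5))
```

```text
t 5.8 tool [0.532 0.146 0.211] [-1.8e+02 -1.0e-01 -6.1e+00] shift [-0.001  0.001  0.041] turn -0.1
t 5.8 tool [0.532 0.146 0.211] [-1.8e+02 -1.0e-01 -6.1e+00] shift [-0.023  0.001  0.065] turn -0.1
t 5.8 tool [0.532 0.146 0.211] [-1.8e+02 -1.0e-01 -6.1e+00] shift [-0.037  0.001  0.095] turn -0.1
t 5.8 tool [0.532 0.146 0.211] [-1.8e+02 -1.0e-01 -6.1e+00] shift [-0.041  0.001  0.115] turn -0.1
t 5.8 tool [0.532 0.146 0.211] [-1.8e+02 -1.0e-01 -6.1e+00] shift [-0.041  0.001  0.119] turn -0.1
```

View pics/s2.png

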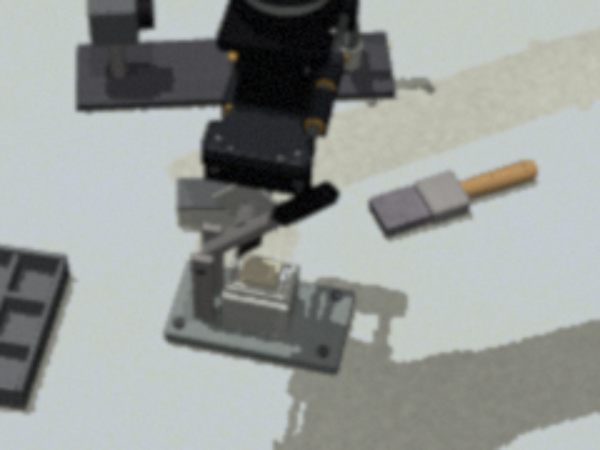

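The side crop shows the gripper just above the lever, with the handle at (307,203) and the cassette seated at (262,270). I'll check where the TCP projects in this view.

Run:
```python
from h import *
c=calibration("side");K,T=np.array(c["intrinsics"]),np.array(c["cam_to_world"])
for p in [(.532,.146,.211),(.522,.146,.211),(.542,.146,.211),(.532,.146,.28),(.51,.148,.178),(.57,.146,.28),(.49,.146,.28)]:
    u,v=proj(K,T,np.array(p)); print(p,round((u-220)*2.5),round((v-200)*2.5))
```

```text
(0.532, 0.146, 0.211) 282 164
(0.522, 0.146, 0.211) 296 166
(0.542, 0.146, 0.211) 269 163
(0.532, 0.146, 0.28) 284 102
(0.51, 0.148, 0.178) 310 197
(0.57, 0.146, 0.28) 231 97
(0.49, 0.146, 0.28) 342 107
```

Emit:
drive_tool(
  moves="-0.001 0 0.025 0 -1; -0.002 0 0.041 0 -1; -0.012 0.001 0.053 0 -1; -0.023 0.001 0.065 0 -1; -0.03 0.001 0.08 0 -1; -0.037 0.001 0.095 0 -1; -0.04 0.001 0.108 0 -1; -0.041 0.001 0.115 0 -1",
)

```text
time_s: 6.65
tool_pos: [0.4898, 0.1488, 0.094]
tool_rot: [180.0, 0.0, -6.0]
force: [-3.4, -1.2, 24.2]
grip_width: 0.0005
```

Emit:
drive_tool(
  moves="0 0 0.002 0 -1; 0 0 0.004 0 -1; 0 0 0.004 0 -1; 0 0 0.004 0 -1; 0 0 0.004 0 -1; 0 0 0.004 0 -1; 0 0 0.004 0 -1; 0 0 0.004 0 -1",
)

```text
time_s: 7.45
tool_pos: [0.49, 0.1489, 0.0939]
tool_rot: [179.8, 0.1, -6.1]
force: [-11.0, -4.2, 29.0]
grip_width: 0.0006
```

The force rises to about 25-29 N at z = 0.094, which matches the lever's stop. Now I retreat to a spot that sees both the chuck and the mirror.

Emit:
drive_tool(
  moves="0 0 -0.04 0 -1; 0 0 -0.09 0 -1; -0.02 0.03 -0.14 0 -1; -0.03 0.07 -0.19 0 -1; -0.035 0.12 -0.24 0 0; -0.035 0.15 -0.245 0 0.3; -0.035 0.15 -0.245 0 0.3; -0.035 0.15 -0.245 0 0.3",
)

```text
time_s: 8.25
tool_pos: [0.4402, -0.0004, 0.3377]
tool_rot: [179.9, -0.2, -6.4]
force: [-0.2, 0.5, -1.6]
grip_width: 0.0247
```

Run:
```python
from h import *
o=get_obs();print(o["time_s"],o["tool_pos"],o["tool_rot"])
rgb,d,K,T=cam("wrist"); save("w3",rgb); np.savez("w3.npz",rgb=rgb,d=d,K=K,T=T)
for n,z in [("chuck",0),("clamp_hinge",.085),("clamp_handle",.085),("mark",.09),("cassette",.06),("stand",0),("mirror_centre",.09),("lens",.09),("mirror_pin",.162),("pointer",0)]:
    for r in pinpoint("wrist",n)[:1]:
        uv=r["uv"]; print(n,np.round(uv,0),round(r["conf"],2),at_z(K,T,uv,z).round(4))
```

```text
8.25 [ 4.40207174e-01 -3.69212950e-04  3.37734409e-01] [179.89419899  -0.24275455  -6.42720483]
chuck [189. 104.] 0.87 [0.547  0.1401 0.    ]
clamp_hinge [151.  52.] 0.87 [0.5898 0.141  0.085 ]
clamp_handle [164. 182.] 0.92 [0.4697 0.1535 0.085 ]
mark [186. 101.] 0.84 [0.5432 0.1159 0.09  ]
cassette [166. 105.] 0.49 [0.5443 0.1452 0.06  ]
stand [454. 113.] 0.72 [ 0.5034 -0.1628  0.    ]
mirror_centre [486. 111.] 0.84 [ 0.5024 -0.1652  0.09  ]
mirror_pin [531. 176.] 0.78 [ 0.4489 -0.1734  0.162 ]
pointer [455. 113.] 0.77 [ 0.5029 -0.1635  0.    ]
```

View pics/w3.png

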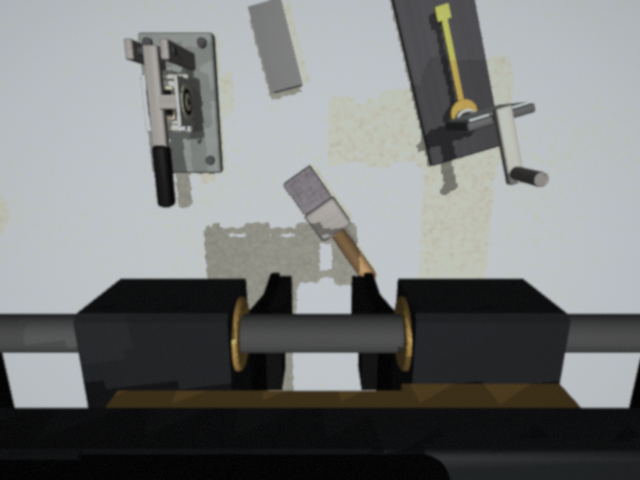

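The clamp is down: the handle at (164,182) lies level and the cassette is seated. The mark comes out at (0.542, 0.114). The mirror axis is at (0.504, -0.165) with stand yaw about 9.7°, so the mirror must turn about 36°. Next I go to the pin.

```bash
python3 -c "
from h import *
shift([.4495,-.1735,.24],9.7)"
```

```text
t 8.8 tool [0.439 0.004 0.335] [-180.    0.   -6.] shift [0.029 0.175 0.095] turn -15.7
```

Emit:
drive_tool(
  moves="0.01 0.05 0 -8 0.3; 0.02 0.1 0.02 -15.7 0.3; 0.029 0.15 0.05 -15.7 0.3; 0.029 0.175 0.08 -15.7 0.3; 0.029 0.175 0.095 -15.7 0.3; 0.029 0.175 0.095 -15.7 0.3; 0.029 0.175 0.095 -15.7 0.3; 0.029 0.175 0.095 -15.7 0.3",
)

```text
time_s: 9.6
tool_pos: [0.451, -0.1727, 0.242]
tool_rot: [179.9, -0.1, 9.8]
force: [-0.8, -0.2, -0.2]
grip_width: 0.0565
```

Run:
```python
from h import *
rgb,d,K,T=cam("wrist"); save("w4",rgb)
for n,z in [("stand",0),("mirror_centre",.09),("mirror_pin",.162),("pointer",0)]:
    for r in pinpoint("wrist",n)[:1]:
        uv=r["uv"]; print(n,np.round(uv,0),round(r["conf"],2),at_z(K,T,uv,z).round(4))
shift([.4495,-.1735,.144],9.7)
```

```text
stand [320. 141.] 0.78 [ 0.5029 -0.1626  0.    ]
mirror_centre [322. 146.] 0.67 [ 0.5033 -0.1643  0.09  ]
mirror_pin [319. 248.] 0.73 [ 0.447  -0.1724  0.162 ]
pointer [316. 140.] 0.88 [ 0.5032 -0.1592  0.    ]
t 9.85 tool [ 0.45  -0.173  0.241] [ 1.799e+02 -1.000e-01  9.700e+00] shift [-0.001 -0.     0.097] turn 0.0
```

View pics/w4.png

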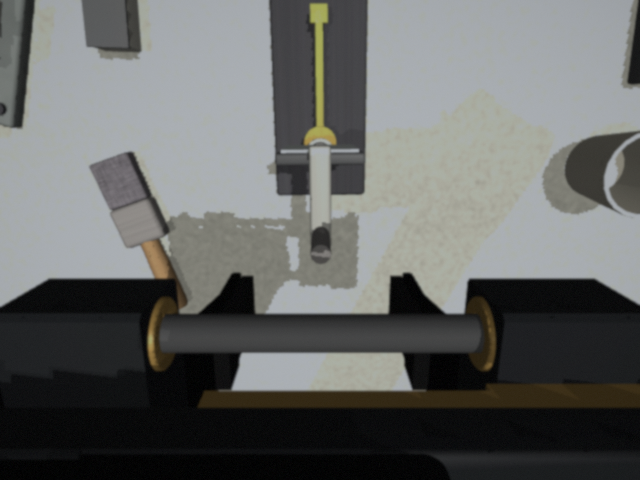

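The pin at (320,243) is centred between the open fingers, so I descend and grip.

Emit:
drive_tool(
  moves="-0.002 0 0.03 0 0.3; -0.002 0 0.065 0 0.3; -0.002 0 0.096 0 0.3; -0.002 0 0.096 0 0.3; -0.002 0 0.096 0 -1; -0.002 0 0.096 0 -1; -0.002 0 0.096 0 -1; -0.002 0 0.096 0 -1",
  grip_force=15,
)

```text
time_s: 10.65
tool_pos: [0.4487, -0.1744, 0.1457]
tool_rot: [179.9, -0.1, 9.7]
force: [-0.7, 0.1, -0.1]
grip_width: 0.0321
```

Run:
```python
from h import *
o=get_obs(); M=rot(o); p0=np.array(o["tool_pos"]); print(o["grip_width"],o["force"])
a=np.array([.5035,-.1642])
for k in np.arange(6,37,6):
    t=np.radians(9.7+k); q=np.append(a-.055*np.array([np.cos(t),np.sin(t)]),p0[2]); print(k,q.round(4),(M.T@(q-p0)).round(4))
```

```text
0.03209012948158199 [-0.71426989  0.11668295 -0.13242204]
6 [ 0.4506 -0.1791  0.1457] [0.001 0.005 0.   ]
12 [ 0.4524 -0.1845  0.1457] [0.0019 0.0107 0.    ]
18 [ 0.4548 -0.1898  0.1457] [0.0034 0.0162 0.    ]
24 [ 0.4577 -0.1947  0.1457] [0.0055 0.0216 0.    ]
30 [ 0.4612 -0.1993  0.1457] [0.0081 0.0267 0.0001]
36 [ 0.4651 -0.2036  0.1457] [0.0113 0.0315 0.0001]
```

Still closing, so I wait for the grip.

Emit:
drive_tool(
  moves="0 0 0 0 -1; 0 0 0 0 -1; 0 0 0 0 -1; 0 0 0 0 -1; 0 0 0 0 -1; 0 0 0 0 -1; 0 0 0 0 -1; 0 0 0 0 -1",
)

```text
time_s: 11.45
tool_pos: [0.4479, -0.174, 0.1446]
tool_rot: [180.0, -0.0, 9.7]
force: [-1.4, 0.6, 3.7]
grip_width: 0.0114
```

Gripped, with the opening at about 12 mm. Now the arc.

Emit:
drive_tool(
  moves="0.0005 0.0045 0 -5 -1; 0.001 0.009 0 -10 -1; 0.0025 0.014 0 -15 -1; 0.004 0.0185 0 -20 -1; 0.006 0.023 0 -25 -1; 0.0085 0.0275 0 -31 -1; 0.0115 0.0315 0 -36 -1; 0.0115 0.0315 0 -36 -1",
)

```text
time_s: 12.25
tool_pos: [0.4647, -0.2041, 0.1445]
tool_rot: [180.0, 0.0, 45.6]
force: [-1.5, -1.0, 4.5]
grip_width: 0.0112
```

Run:
```python
from h import *
o=get_obs(); print(o["tool_pos"],o["tool_rot"][2],o["force"],o["grip_width"])
for c in ["top","wrist"]:
    rgb,d,K,T=cam(c); np.savez(c+"5.npz",rgb=rgb,d=d,K=K,T=T)
    if c=="top": rgb=cv2.resize(rgb[190:340,230:440],None,fx=3.6,fy=3.6,interpolation=cv2.INTER_CUBIC)
    save(c+"5",rgb)
    for n,z in [("mark",.09),("clamp_hinge",.085),("mirror_centre",.09),("mirror_pin",.162),("pointer",0)]:
        for r in pinpoint(c,n)[:1]: print(c,n,np.round(r["uv"],0),round(r["conf"],2),at_z(K,T,r["uv"],z).round(4))
```

```text
[ 0.46474296 -0.20407357  0.14454425] 45.62074777022635 [-1.45788538 -0.99502142  4.46544661] 0.011229042698634418
top mark [276. 274.] 0.83 [0.5453 0.1068 0.09  ]
top clamp_hinge [261. 258.] 0.92 [0.5815 0.1424 0.085 ]
top mirror_centre [397. 295.] 0.5 [ 0.5044 -0.1583  0.09  ]
top mirror_pin [141. 321.] 0.59 [0.4367 0.3694 0.162 ]
top pointer [395. 299.] 0.76 [ 0.4997 -0.166   0.    ]
wrist mirror_centre [324. 151.] 0.9 [ 0.5041 -0.1645  0.09  ]
wrist mirror_pin [320. 310.] 0.78 [ 0.465  -0.2022  0.162 ]
wrist pointer [319. 142.] 0.98 [ 0.5018 -0.1624  0.    ]
```

View pics/wrist5.png

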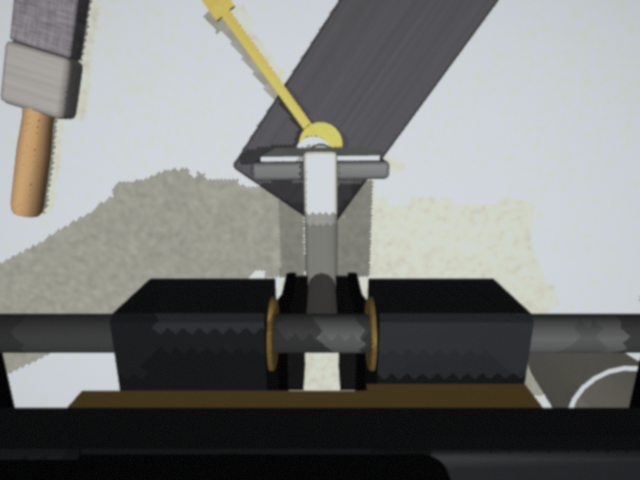

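View pics/top5.png

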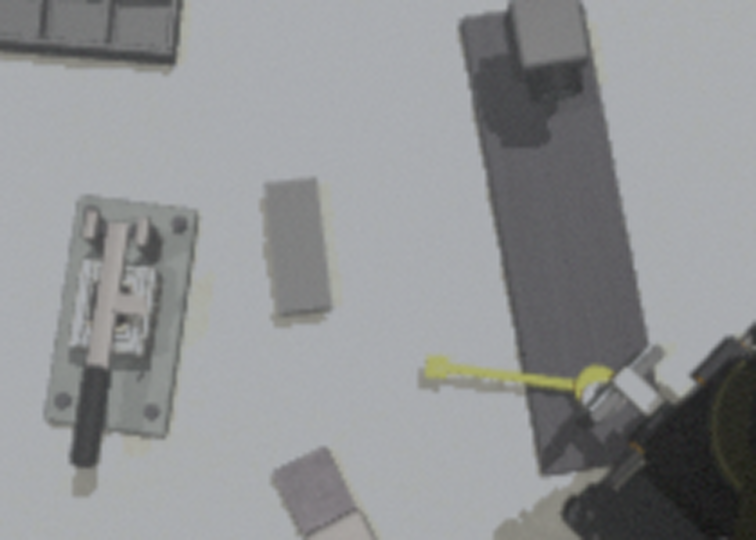

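The wrist view shows the pin held and the pointer running from (308,127) to (217,5). In the top crop the pointer runs from (578,384) to (437,367), towards the side plate. I'll compute the offset.

Run:
```python
from h import *
m=np.array([.542,.1137])
for c,b,t in [("wrist",(308,127),(218,5)),("top",(391.0,296.7),(351.4,291.9))]:
    w=np.load(c+"5.npz");K,T,rgb=w['K'],w['T'],w['rgb'].astype(int)
    B,E=[at_z(K,T,p,.032)[:2] for p in (b,t)]
    # colour fit of the pointer's straight part
    msk=(np.minimum(rgb[...,0],rgb[...,1])-rgb[...,2]>60)
    v,u=np.nonzero(msk); P=np.array([at_z(K,T,p,.032)[:2] for p in zip(u,v)])
    s=(P-B)@(E-B)/np.linalg.norm(E-B); l=np.abs(np.cross(P-B,(E-B)/np.linalg.norm(E-B)))<.012
    P=P[l&(s>.0)&(s<.07)]; vx,vy,x0,y0=cv2.fitLine(P.astype(np.float32),cv2.DIST_L2,0,.01,.01).ravel()
    a=np.array([.5037,-.1642]); D=np.array([vx,vy]); D*=np.sign(D@(E-B))
    for nm,D2 in [("clicked",(E-B)/np.linalg.norm(E-B)),("fit",D)]:
        ang=np.degrees(np.arctan2(D2[1],D2[0])); y=D2[0]*(m-a)[1]-D2[1]*(m-a)[0]
        print(c,nm,len(P),"dir",ang.round(1),"want",np.degrees(np.arctan2(*(m-a)[::-1])).round(1),"mark y in pointer",y.round(4), "fit line off axis",(D2[0]*(a-[x0,y0])[1]-D2[1]*(a-[x0,y0])[0]).round(4))
o=get_obs();print(o["time_s"],o["force"],o["joint_velocities"])
```

```text
wrist clicked 1068 dir 82.6 want 82.2 mark y in pointer -0.002 fit line off axis -0.0005
wrist fit 1068 dir 82.1 want 82.2 mark y in pointer 0.0004 fit line off axis -0.0009
top clicked 45 dir 84.1 want 82.2 mark y in pointer -0.0096 fit line off axis -0.001
top fit 45 dir 83.7 want 82.2 mark y in pointer -0.0076 fit line off axis -0.0013
12.85 [-1.82752983 -2.5438045   4.44765691] [ 0.04457646  0.00265015 -0.15005815 -0.06247514 -0.06965636  0.10275854
  0.0178223 ]<stdin>:9: DeprecationWarning: Arrays of 2-dimensional vectors are deprecated. Use arrays of 3-dimensional vectors instead. (deprecated in NumPy 2.0)
```

Both cameras put the line of sight within 10 mm of the mark (limit 28 mm). I'll check the handle height once, then hand in.

Run:
```python
from h import *
w=np.load("w3.npz"); print([at_depth(w['K'],w['T'],p,w['d'][p[1],p[0]]).round(3) for p in [(161,160),(163,180),(165,198)]])
sign_off(); print(get_obs()["time_s"])
```

```text
[array([0.492, 0.148, 0.096]), array([0.473, 0.15 , 0.096]), array([0.456, 0.152, 0.095])]
the job is handed in; nothing more can be done
the job is handed in; nothing more can be done
```

I pushed the clamp lever down to its stop, turned the mirror about 36° by its pin, and handed the job in at about 13 s with the gripper still holding the pin. `sign_off` gave no verdict.

- **Clamp:** the contact force rose to 24–29 N at tool height 0.094 m, which matches the stop. The handle top then measured level, at 0.095–0.096 m along its length. The cassette looked seated in the pictures; I did not measure its exact offset.
- **Mirror:** the pin was gripped with 15 N at about 11–12 mm opening. The arm was essentially still at the last reading.
- **Line of sight:** the two cameras disagreed slightly on the pointer's direction; the wanted direction is 82.2° and the limit for the mark's offset is 28 mm. I did not see the bench camera's own view, so this is inferred from the pointer and the measured mark position.

| Camera | Pointer direction | Mark offset from the line |
|---|---|---|
| Wrist | 82.1–82.6° | 0–2 mm |
| Top | 83.7–84.1° | 8–10 mm |

- **Other things on the table:** none of the moves went near them and none looked displaced in the pictures, but I did not measure their positions again at the end.

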